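# Unscrew the jar in the clamp and put its lid with the others

### The arm

A 7-joint arm with a two-finger parallel gripper is mounted at the origin on the work surface. World frame = base frame: x ahead of the robot, y to its left, z up, the work surface at z = 0. Lengths are in m, angles in rad, forces in N, time in s.
With the tool pointing down it reaches from about 0.4 to 0.85 m from the base axis. Payload 10.4 kg.
Tool frame: the origin (TCP) lies between the finger pads; the fingertips stand ahead of it and the grasp point (between the pads) lies 3 mm ahead of it (r.tips_ahead is the z of the fingertips in the tool frame, in m); z points along the fingers, y is the line along which they close (so a half turn about z gives the same grasp; the last joint's range is limited). The gripper opens to 87 mm and grips with 3 to 60 N. Pads are 19 mm wide; open, the fingers measure 117 mm over their backs; the gripper's body (75 mm by 190 mm) begins 51 mm behind the grasp point.
Start: joints at [1.236, 0.332, -0.065, 1.46, 0.022, 1.35, -0.088], TCP at [0.192, -0.595, 0.245] pointing down, gripper open.
Joint ranges: [-2.6, 2.6], [-0.5, 2.12], [-1.47, 1.34], [0.16, 2.42], [-1.27, 4.41], [0.06, 2.06], [-2.6, 2.6]. Speed limits (rad/s): [2.22, 2.22, 2.79, 2.79, 3.14, 3.14, 3.14].

### API

Orientations are given as a unit quaternion [x, y, z, w].
In Python, from bench import telemetry, camera, get_calibration, r gives the robot as it stands.
- The arm moves only by the tool drive_tool, never from a script. Its argument "series" is one flat list of numbers, 7 for each row, row after row: the turn, a rotation vector about the tool's x, y, z in units of 5 degrees (1.0 is 5 degrees), then the shift along the tool's x, y, z in units of 40 mm (1.0 is 40 mm), then the opening, from -1 (shut) to 1 (fully open). A call has 1 to 10 rows; each row is the pose to reach, as a shift and turn from the pose commanded when the call began, along the tool's axes at that moment; what a row does not reach only later rows make up. A row lasts 1/12 s, in which the tool goes at most 41.7 mm and 7.16 degrees, less where a joint would pass 70% of its speed; a pose out of reach is approached as far as the arm can. A call with a gripper value outside its range is refused whole. The fingers move at their own pace and stop on an object; "grip_force" is the grip in N (left out, the last holds). Time passes only in rows, so rows that repeat a pose let the fingers close. It gives the time, the measured TCP pose, the force, the opening and the grip force at its end, in the units of the state.
- telemetry.read_state(): the state, without advancing time (a new reading comes with each control period).
- camera(name): name is "scene" or "side" or "wrist"; returns the picture (420x560x3 uint8, red, green, blue); there is no depth.
- get_calibration(name): a dict with "fovy" (degrees; the focal length in pixels is half the picture's height over the tangent of half this angle, whatever the lens; pixels are square), "cx", "cy" (the principal point, pixels), "xyz" and "rotation" of the camera in the world. Camera axes: x right, y up, looking along -z (the intrinsics and any distortion apply to the point x, -y, -z); pixel columns grow to the right and rows downward; lengths in m; the calibration is good to about 2 mm. A picture is of the moment at which its call begins: read the wrist's pose just before it. get_calibration takes no time and is no camera call; for the wrist camera it gives the pose at the moment of the call.
- r.close_job(): hands the job in; it is judged then, once.
The state is a dict: "time": time; "joint_positions": joint angles; "joint_vel": joint speeds; "joint_torque": joint torques, N m; "ee_pos": TCP position; "eef_rot": TCP orientation; "ft_force": force on the tool from outside, world axes, zero at the start; "torque": the same for the moment, N m; "width": finger opening in m; "grip_force": force on a finger pad.
Only numpy, scipy, OpenCV 4.12 (cv2) and the standard library are available. Lean on these libraries where they do the work, as an engineer would, in place of code of your own. Each camera call takes 0.05 s, during which the arm holds its last target. There are 200 camera calls.

### The job

The jar clamped in the round stand is going to glass recycling: unscrew its stiff lid anticlockwise, letting go and gripping again as often as it takes, until it comes free and lifts off. Lay the lid flat, right way up, in the clear part of the shallow metal tray, on the tray's floor and not on top of the lid already there.

Things in the scene. Friction and masses are not known exactly. Their poses are not given: they have to be found in the camera images.
- lid_center (a point): Centre (half-way up) of the blue ribbed plastic screw lid on the clamped jar: 60 mm across, 30 mm tall, 50 g, hollow 16 mm deep from below; z points out of its top. Screwed on, its underside is 90 mm above the table; it does not rise while turning, and is loose once unscrewed. The like lids elsewhere are other things. Nothing stands within 60 mm of it at its height.
- turn (a joint): Turn of the seal under the lid, rad: 0 tight, growing as the lid is turned anticlockwise seen from above, stop at 2.4 (140 degrees); the lid's own turn differs by up to 0.05. Stiff (0.12 N m), stays where left, stays on the jar. From 2.2 the lid lifts straight up; below 2.0 the thread holds it down. Turning on against the stop does no harm: the fingers slip.
- jar_mouth (a point): Centre of the top of the clamped jar's mouth, on the lid's axis, 106 mm above the table, inside the seated lid; z up. The straight glass jar is 58 mm across up to 84 mm, so fingers may reach past the lid's lower edge; neck 41 mm (50 mm over its thread). Raising the lid 20 mm clears it. Round stand 130 mm across, clamp cheeks 50 mm high, all fixed.
- tray_spot (a point): Middle of the clear part of the shallow dark steel tray, on top of its floor, 3 mm above the table. Tray fixed, 260 by 170 mm, walls 22 mm high; x along its long side. Clear from 92 mm at -x to 88 mm at +x of this point, and 82 mm either way in y. Another lid (60 mm, 20 mm tall) lies at x 120, y 30 mm. The deeper cardboard carton opposite is not the tray.

How it is judged:
By the outcome, as a careful person would: the job done as asked, in the order asked, and still so for the second after the job is handed in, with the robot touching nothing.
It also fails if it takes over 48 s, if anything falls off the work surface, if the arm or the gripper's body presses on something with over 40 N, if the wrist force passes 120 N, or if a joint passes its speed limit or range.

## Working session

There is one attempt and no reset: what is moved stays moved. The work goes in short steps, Python scripts to look and compute and a tool call to move; the robot and the scene stay as the last step left them, time stands still between calls to the robot, and variables do not carry over. Pictures are saved under pics/ and viewed, at most 10 in all, crops included, and the job is handed in when it is done.

Besides the shell and the picture viewer there is one more tool, called after "Request:" in YAML: its name, and indented under it one key for each argument. drive_tool: Moves the arm, as the interface text tells. Its arguments: {"type":"object","properties":{"series":{"type":"array"},"grip_force":{"type":"number"}},"required":["series"]}

```bash
mkdir -p pics; ls; python3 - <<'E'
from bench import telemetry,camera,get_calibration,r
import cv2,numpy as np
a=camera("scene");b=camera("side")
np.save("pics/scene.npy",a);np.save("pics/side.npy",b)
cv2.imwrite("pics/a.png",cv2.cvtColor(a,cv2.COLOR_RGB2BGR))
cv2.imwrite("pics/b.png",cv2.cvtColor(b,cv2.COLOR_RGB2BGR))
for n in("scene","side","wrist"):print(n,get_calibration(n))
s=telemetry.read_state();print(s, r.tips_ahead)
E
```

```text
pics
scene {'fovy': 56.25754536418545, 'cx': 277.70363672386964, 'cy': 210.81758575650207, 'xyz': array([1.13459534, 0.20137196, 0.61063835]), 'rotation': array([0.24864763, 0.35490124, 0.73064597, 0.52761343])}
side {'fovy': 54.81421913601374, 'cx': 279.46602284131905, 'cy': 206.57719630114772, 'xyz': array([0.21777707, 0.56603387, 0.67215688]), 'rotation': array([-0.10273016,  0.38382036,  0.88924699, -0.22664563])}
wrist {'fovy': 59.63084671422193, 'cx': 281.5963422195462, 'cy': 211.86084027218996, 'xyz': array([ 0.25523386, -0.57439618,  0.38316439]), 'rotation': array([-0.10047885,  0.07393249, -0.5842404 ,  0.80193587])}
{'time': 0.1, 'joint_positions': array([ 1.2363851 ,  0.33280212, -0.06471103,  1.46089102,  0.02162614,
        1.34988347, -0.08850364]), 'joint_vel': array([ 0.00011262, -0.00243421, -0.00032594, -0.00189375,  0.00021948,
       -0.00024729,  0.00211668]), 'joint_torque': array([ 4.87048055e-04, -6.24542499e+01,  2.36911996e-02, -3.90719926e+01,
       -6.16236334e-02,  3.66373127e-02,  1.03878431e-04]), 'ee_pos': array([ 0.19163433, -0.59455121,  0.24382152]), 'eef_rot': array([ 9.87868592e-01,  1.55290791e-01, -1.39701596e-04, -6.28429041e-04]), 'ft_force': array([0.28550352, 0.63542149, 0.09259729]), 'torque': array([ 0.02678221, -0.01919174, -0.05786278]), 'grip_force': 0.0, 'width': 0.08687251678374468} 0.022
```

View pics/a.png

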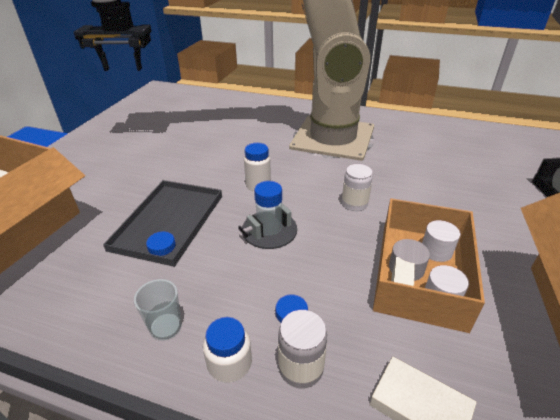

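View pics/b.png

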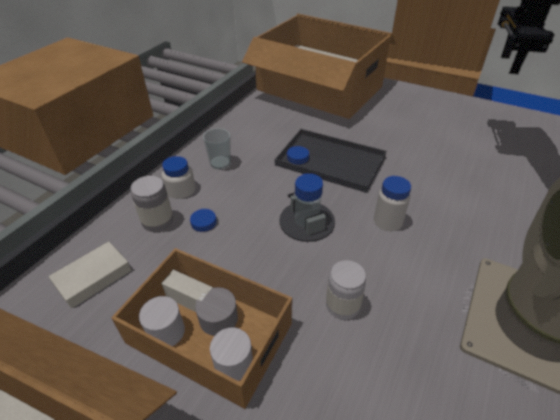

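Scene: the clamped jar's lid is at about (268,195), the tray has corners at about (168,182), (222,186), (176,260) and (110,248), and the other lid is at (160,243). Side: lid at (309,187), tray corners at about (312,133), (385,156), (370,184) and (277,158), its lid at (298,156).

```bash
cat > h.py <<'E'
import numpy as np,cv2
from scipy.spatial.transform import Rotation as R
from scipy.optimize import least_squares
def proj(P,c,H=420):
    f=H/2/np.tan(np.radians(c["fovy"])/2)
    p=R.from_quat(c["rotation"]).inv().apply(np.atleast_2d(P)-c["xyz"])
    return np.c_[c["cx"]+f*p[:,0]/-p[:,2], c["cy"]-f*p[:,1]/-p[:,2]]
def ray(uv,c,z,H=420):
    f=H/2/np.tan(np.radians(c["fovy"])/2)
    uv=np.atleast_2d(uv).astype(float)
    d=R.from_quat(c["rotation"]).apply(np.c_[(uv[:,0]-c["cx"])/f,-(uv[:,1]-c["cy"])/f,-np.ones(len(uv))])
    return c["xyz"]+d*((z-c["xyz"][2])/d[:,2])[:,None]
t=np.linspace(0,2*np.pi,60)
def cyl(x,y,z0,z1,rad=.03):
    return np.array([[x+rad*np.cos(a),y+rad*np.sin(a),z] for a in t for z in(z0,z1)])
def hull_c(P,c):
    m=cv2.moments(cv2.convexHull(proj(P,c).astype(np.float32)));return np.array([m["m10"],m["m01"]])/m["m00"],m["m00"]
def blob(img,uv):
    h=cv2.cvtColor(img,cv2.COLOR_RGB2HSV)
    m=cv2.inRange(h,(105,120,50),(125,255,255))
    n,l,s,ce=cv2.connectedComponentsWithStats(m)
    i=min(range(1,n),key=lambda i:np.hypot(*(ce[i]-uv))+(1e3 if s[i,4]<60 else 0))
    return ce[i],s[i]
def fit(img,c,uv,z0,z1,rad=.03):
    b,s=blob(img,uv);g=ray(b,c,(z0+z1)/2)[0,:2]
    q=least_squares(lambda q:hull_c(cyl(*q,z0,z1,rad),c)[0]-b,g,diff_step=1e-4).x
    return q,s,hull_c(cyl(*q,z0,z1,rad),c)[1]
E
python3 - <<'E'
from h import *
from bench import get_calibration
np.set_printoptions(precision=4,suppress=True)
T={"scene":[(168,182),(222,186),(176,260),(110,248)],"side":[(385,156),(370,184),(277,158),(312,133)]}
for n,l,l2 in(("scene",(268,195),(160,243)),("side",(309,187),(298,156))):
    c=get_calibration(n);im=np.load(f"pics/{n}.npy")
    print(n,"lid",fit(im,c,l,.09,.12),"traylid",fit(im,c,l2,.003,.023))
    P=ray(T[n],c,.022);print(P[:,:2],np.linalg.norm(P-np.roll(P,-1,0),axis=1),P.mean(0))
E
```

```text
scene lid (array([ 0.4861, -0.0456]), array([255, 181,  27,  26, 614], dtype=int32), 655.2387321849819) traylid (array([ 0.6162, -0.2553]), array([146, 231,  29,  25, 571], dtype=int32), 584.4058120687259)
[[ 0.4122 -0.3568]
 [ 0.3853 -0.2119]
 [ 0.6594 -0.1894]
 [ 0.672  -0.344 ]] [0.1474 0.2751 0.1551 0.2601] [ 0.5322 -0.2756  0.022 ]
side lid (array([ 0.4891, -0.047 ]), array([296, 173,  26,  28, 619], dtype=int32), 688.1969078066759) traylid (array([ 0.619 , -0.2547]), array([287, 146,  22,  18, 330], dtype=int32), 348.7468610354699)
[[ 0.4022 -0.3477]
 [ 0.398  -0.2169]
 [ 0.6546 -0.2025]
 [ 0.624  -0.3569]] [0.1309 0.257  0.1573 0.222 ] [ 0.5197 -0.281   0.022 ]
```

```bash
cat >> h.py <<'E'
def goto(x,y,z,yaw,s=None):
    from bench import telemetry
    s=s or telemetry.read_state();q=R.from_quat(s["eef_rot"])
    T=R.from_euler("z",yaw,degrees=True)*R.from_rotvec([np.pi,0,0])
    rv=np.degrees((q.inv()*T).as_rotvec())/5;d=q.inv().apply(np.array([x,y,z])-s["ee_pos"])/.04
    X=q.as_matrix()[:,0]
    print("t %.2f"%s["time"],"pos",s["ee_pos"].round(4),"yaw %.1f"%np.degrees(np.arctan2(X[1],X[0])),"j7 %.2f"%s["joint_positions"][6],"w %.4f"%s["width"])
    print("move",rv.round(2),d.round(3))
E
python3 - <<'E'
from h import *
from bench import get_calibration
a,b=get_calibration("scene"),get_calibration("side")
q=least_squares(lambda p:np.r_[proj(p,a)[0]-(257,150),proj(p,b)[0]-(396,186)],[.4,-.1,.1])
print("other jar",q.x,q.fun)
goto(.488,-.046,.23,5)
E
```

```text
other jar [ 0.32286709 -0.13362207  0.10811772] [ 0.10139632  0.15384261  0.07475824 -0.13549594]
t 0.10 pos [ 0.1916 -0.5946  0.2438] yaw 17.9 j7 -0.09 w 0.0869
move [-0.01  0.    2.57] [ 11.259 -10.779   0.358]
```

Request:
drive_tool:
  series: [0,0,2.57,11.26,-10.78,0.3,1,0,0,2.57,11.26,-10.78,0.3,1,0,0,2.57,11.26,-10.78,0.3,1,0,0,2.57,11.26,-10.78,0.3,1,0,0,2.57,11.26,-10.78,0.3,1,0,0,2.57,11.26,-10.78,0.3,1,0,0,2.57,11.26,-10.78,0.3,1,0,0,2.57,11.26,-10.78,0.3,1,0,0,2.57,11.26,-10.78,0.3,1,0,0,2.57,11.26,-10.78,0.3,1]
  grip_force: 30

```text
time: 0.93
ee_pos: [0.3901, -0.2264, 0.2364]
eef_rot: [0.999, 0.044, -0.0, 0.0]
ft_force: [1.0, -1.1, 0.1]
width: 0.0871
grip_force: 0.0
```

```bash
python3 -c "
from h import *
goto(.488,-.046,.23,5)"
```

```text
t 0.93 pos [ 0.3901 -0.2264  0.2364] yaw 5.0 j7 -1.05 w 0.0871
move [0. 0. 0.] [ 2.832 -4.279  0.159]
```

Request:
drive_tool:
  series: [0,0,0,2.8,-4.25,0.15,1,0,0,0,2.8,-4.25,0.15,1,0,0,0,2.8,-4.25,0.15,1,0,0,0,2.8,-4.25,0.15,1,0,0,0,2.8,-4.25,0.15,1,0,0,0,2.8,-4.25,0.15,1,0,0,0,2.8,-4.25,0.15,1,0,0,0,2.8,-4.25,0.15,1]

```text
time: 1.6
ee_pos: [0.4862, -0.0496, 0.2301]
eef_rot: [0.999, 0.044, -0.0, 0.0]
ft_force: [0.3, -0.8, 0.5]
width: 0.0868
grip_force: 0.0
```

```bash
python3 - <<'E'
from h import *
from bench import *
goto(.488,-.046,.115,5)
c=get_calibration("wrist");a=camera("wrist")
cv2.imwrite("pics/w1.png",cv2.cvtColor(a,cv2.COLOR_RGB2BGR));np.save("pics/w1.npy",a)
uv=proj([.488,-.046,.105],c)[0];print(uv)
q,s,A=fit(a,c,uv,.09,.12);print(q,s,A,blob(a,uv)[0])
E
```

```text
t 1.60 pos [ 0.4862 -0.0496  0.2301] yaw 5.0 j7 -1.51 w 0.0868
move [0.   0.01 0.  ] [ 0.056 -0.087  2.878]
[276.55707959 207.89194232]
[ 0.48918932 -0.04459022] [ 232  165   86   86 5749] 5862.36705238861 [274.57001218 207.88676292]
```

View pics/w1.png

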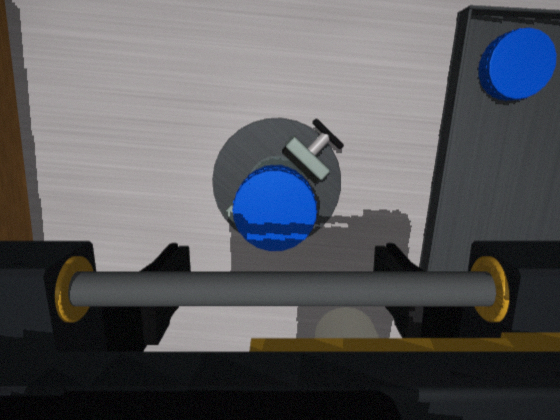

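Wrist view: lid blob at (275,208), with nothing between the fingers and the lid. That puts the lid at (0.489,-0.045), in agreement with the other cameras. Next: descend and grip.

Request:
drive_tool:
  series: [0,0,0,0.07,-0.1,1.0,1,0,0,0,0.07,-0.1,1.8,1,0,0,0,0.07,-0.1,2.5,1,0,0,0,0.07,-0.1,2.88,1,0,0,0,0.07,-0.1,2.88,1,0,0,0,0.07,-0.1,2.88,0,0,0,0,0.07,-0.1,2.88,-1,0,0,0,0.07,-0.1,2.88,-1,0,0,0,0.07,-0.1,2.88,-1,0,0,0,0.07,-0.1,2.88,-1]
  grip_force: 30

```text
time: 2.48
ee_pos: [0.4895, -0.0452, 0.1162]
eef_rot: [0.999, 0.044, 0.001, 0.0]
ft_force: [0.4, 0.9, 0.2]
width: 0.0614
grip_force: 0.2
```

Request:
drive_tool:
  series: [0,0,0,0,0,0,-1,0,0,0,0,0,0,-1]

```text
time: 2.65
ee_pos: [0.4895, -0.0449, 0.1162]
eef_rot: [0.999, 0.044, 0.001, 0.0]
ft_force: [-1.2, 0.9, 7.0]
width: 0.0591
grip_force: 30.0
```

```bash
python3 -c "
from h import *
goto(.489,-.045,.115,5)
from bench import telemetry as t
s=t.read_state();print(s['ft_force'],s['torque'],s['grip_force'])"
```

```text
t 2.65 pos [ 0.4895 -0.0449  0.1162] yaw 5.0 j7 -1.59 w 0.0591
move [ 0.   -0.01  0.  ] [-0.012  0.001  0.029]
[-1.16148843  0.9126477   7.00397843] [ 0.19088415  0.32663635 -0.01769112] 30.000282966066152
```

Request:
drive_tool:
  series: [0,0,-0.6,0,0,0,-1,0,0,-1.6,0,0,0,-1,0,0,-2.6,0,0,0,-1,0,0,-3.6,0,0,0,-1,0,0,-4.6,0,0,0,-1,0,0,-5.6,0,0,0,-1,0,0,-6.6,0,0,0,-1,0,0,-7.6,0,0,0,-1,0,0,-8.6,0,0,0,-1,0,0,-9.6,0,0,0,-1]

```text
time: 3.48
ee_pos: [0.4896, -0.0437, 0.1162]
eef_rot: [0.894, 0.449, 0.001, -0.0]
ft_force: [-1.3, 5.2, 6.4]
width: 0.0591
grip_force: 30.0
```

```bash
cat > st.py <<'E'
from h import *
from bench import telemetry as t
goto(.489,-.045,.115,5)
s=t.read_state();print(s['ft_force'],s['torque'],s['grip_force'])
E
python3 st.py
```

```text
t 3.48 pos [ 0.4896 -0.0437  0.1162] yaw 53.3 j7 -0.78 w 0.0591
move [-0.   -0.02  9.66] [-0.034  0.007  0.029]
[-1.26789106  5.23312578  6.39551871] [ 1.07653628  0.25334376 -0.17878655] 29.997805804596283
```

Request:
drive_tool:
  series: [0,0,-1.0,0,0,0,-1,0,0,-2.0,0,0,0,-1,0,0,-3.0,0,0,0,-1,0,0,-4.0,0,0,0,-1,0,0,-5.0,0,0,0,-1,0,0,-6.0,0,0,0,-1,0,0,-7.0,0,0,0,-1,0,0,-8.0,0,0,0,-1,0,0,-9.0,0,0,0,-1,0,0,-10.0,0,0,0,-1]

```text
time: 4.32
ee_pos: [0.4891, -0.0436, 0.1162]
eef_rot: [0.62, 0.784, 0.0, -0.0]
ft_force: [-5.0, 4.6, 11.0]
width: 0.0591
grip_force: 30.0
```

```bash
python3 st.py
```

```text
t 4.32 pos [ 0.4891 -0.0436  0.1162] yaw 103.3 j7 0.06 w 0.0591
move [-1.000e-02 -1.000e-02  1.966e+01] [-0.033 -0.01   0.029]
[-5.03676551  4.61798314 10.96268459] [ 1.17860917  0.92956342 -0.25476912] 29.99815173621755
```

Request:
drive_tool:
  series: [0,0,-1.0,0,0,0,-1,0,0,-2.0,0,0,0,-1,0,0,-3.0,0,0,0,-1,0,0,-4.0,0,0,0,-1,0,0,-5.0,0,0,0,-1,0,0,-6.0,0,0,0,-1,0,0,-7.0,0,0,0,-1,0,0,-7.6,0,0,0,-1]

```text
time: 4.98
ee_pos: [0.4888, -0.0441, 0.1161]
eef_rot: [0.331, 0.944, 0.0, -0.0]
ft_force: [-5.7, 4.4, 12.3]
width: 0.0588
grip_force: 30.0
```

```bash
python3 st.py
```

```text
t 4.98 pos [ 0.4888 -0.0441  0.1161] yaw 141.3 j7 0.70 w 0.0588
move [-1.000e-02 -0.000e+00  2.726e+01] [-0.019 -0.015  0.028]
[-5.6568124   4.41464232 12.32958096] [ 0.85494792  1.23326056 -0.25782125] 29.999778887140565
```

Request:
drive_tool:
  series: [0,0,-1.0,0,0,0,-1,0,0,-1.8,0,0,0,-1,0,0,-2.6,0,0,0,-1,0,0,-3.4,0,0,0,-1]

```text
time: 5.32
ee_pos: [0.4899, -0.0449, 0.116]
eef_rot: [0.19, 0.982, 0.001, 0.001]
ft_force: [3.4, 2.2, 0.0]
width: 0.0597
grip_force: 30.0
```

```bash
python3 st.py
```

```text
t 5.32 pos [ 0.4899 -0.0449  0.116 ] yaw 158.1 j7 0.97 w 0.0597
move [ 3.000e-02 -2.000e-02  3.062e+01] [ 0.02  -0.011  0.025]
[3.44104588 2.23793392 0.04823996] [ 0.57311267 -0.77399334 -1.28680659] 30.016659409739077
```

The torque rose to 1.3 N m, so the seal is at its stop. Next: lift slowly.

Request:
drive_tool:
  series: [0,0,0,0,0,-0.05,-1,0,0,0,0,0,-0.1,-1,0,0,0,0,0,-0.15,-1,0,0,0,0,0,-0.2,-1,0,0,0,0,0,-0.2,-1]

```text
time: 5.73
ee_pos: [0.489, -0.0451, 0.1237]
eef_rot: [0.191, 0.982, -0.0, 0.0]
ft_force: [0.8, 2.0, 0.5]
width: 0.0593
grip_force: 30.0
```

```bash
python3 st.py
```

```text
t 5.73 pos [ 0.489  -0.0451  0.1237] yaw 158.0 j7 0.98 w 0.0593
move [0.00e+00 1.00e-02 3.06e+01] [0.001 0.001 0.217]
[0.76864176 2.04127358 0.54405587] [ 0.21703667 -0.29264412 -0.08413574] 29.999002176336944
```

Request:
drive_tool:
  series: [0,0,0,0,0,-0.2,-1,0,0,0,0,0,-0.45,-1,0,0,0,0,0,-0.75,-1,0,0,0,0,0,-1.1,-1,0,0,0,0,0,-1.5,-1,0,0,0,0,0,-1.8,-1,0,0,0,0,0,-2.0,-1,0,0,0,0,0,-2.0,-1]

```text
time: 6.4
ee_pos: [0.4898, -0.0451, 0.2053]
eef_rot: [0.191, 0.982, -0.0, 0.001]
ft_force: [0.7, 0.6, -0.6]
width: 0.0594
grip_force: 30.0
```

```bash
python3 st.py; python3 - <<'E'
from h import *
from bench import *
a=camera("scene")
np.save("pics/s2.npy",a)
b=cv2.cvtColor(a,cv2.COLOR_RGB2BGR)[90:290,80:340]
cv2.imwrite("pics/s2.png",cv2.resize(b,None,fx=3,fy=3))
E
```

```text
t 6.40 pos [ 0.4898 -0.0451  0.2053] yaw 158.0 j7 1.07 w 0.0594
move [4.00e-02 1.00e-02 3.06e+01] [ 0.026 -0.004  2.258]
[ 0.65241169  0.58723986 -0.55539316] [ 0.09727104 -0.1643021  -0.0261178 ] 29.998821399640292
```

View pics/s2.png

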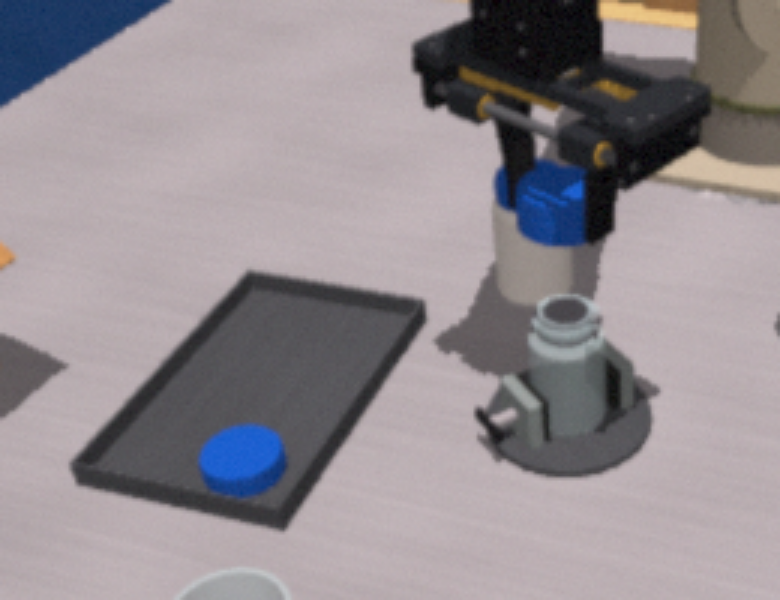

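The lid is free in the fingers. The jar's mouth is bare at crop (568,308). The tray rim corners in the crop are (251,272), (425,300), (284,512) and (75,466).

```bash
python3 - <<'E'
from h import *
from bench import get_calibration
c=get_calibration("scene")
P=ray(np.array([(251,272),(425,300),(284,512),(75,466)])/3+[80,90],c,.022)[:,:2]
print(P,np.linalg.norm(P-np.roll(P,-1,0),axis=1))
def res(q):
    w=q[2];M=np.array([[np.cos(w),-np.sin(w)],[np.sin(w),np.cos(w)]])
    return (q[:2]+np.array([(-.13,-.085),(-.13,.085),(.13,.085),(.13,-.085)])@M.T-P).ravel()
q=least_squares(res,[.52,-.28,0]);w=q.x[2]
M=np.array([[np.cos(w),-np.sin(w)],[np.sin(w),np.cos(w)]])
print(q.x,np.degrees(w),q.fun)
spot=np.array([.6176,-.255])-M@[.12,.03];print("spot by lid",spot,"by corners",q.x[:2]-M@[.038,0])
goto(*spot,.2,np.degrees(w)+95)
E
```

```text
[[ 0.41019766 -0.37124529]
 [ 0.40189599 -0.20512272]
 [ 0.66198794 -0.19110752]
 [ 0.66832643 -0.35974709]] [0.16632987 0.26046928 0.16875865 0.25838473]
[ 0.535602   -0.28180565  0.04756365] 2.725196509220494 [-0.00040725 -0.00164518 -0.00018835  0.00203999 -0.00057434  0.00038668
  0.00116994 -0.00078149]
spot by lid [ 0.49916208 -0.29067156] by corners [ 0.49764498 -0.28361239]
t 6.45 pos [ 0.4893 -0.0452  0.2041] yaw 158.0 j7 1.07 w 0.0600
move [1.000e-02 2.000e-02 1.205e+01] [-2.528 -5.597  0.109]
```

Request:
drive_tool:
  series: [0,0,1,-0.2,-0.45,0,-1,0,0,2.2,-0.5,-1.1,0,-1,0,0,3.5,-0.8,-1.8,0,-1,0,0,4.8,-1.15,-2.55,0,-1,0,0,6.1,-1.5,-3.35,0,-1,0,0,7.4,-1.85,-4.1,0,-1,0,0,8.7,-2.15,-4.8,0,-1,0,0,10.0,-2.35,-5.3,0,-1,0,0,11.2,-2.47,-5.52,0,-1,0,0,12,-2.47,-5.52,0,-1]

```text
time: 7.28
ee_pos: [0.4967, -0.2899, 0.2017]
eef_rot: [0.66, 0.752, -0.0, -0.001]
ft_force: [0.5, 0.1, -0.6]
width: 0.0594
grip_force: 30.0
```

```bash
python3 - <<'E'
from h import *
from bench import *
goto(.498,-.287,.1,98)
c=get_calibration("wrist");a=camera("wrist")
cv2.imwrite("pics/w2.png",cv2.cvtColor(a,cv2.COLOR_RGB2BGR))
print(proj([[.498,-.287,.003],[.6176,-.255,.013]],c),"tray lid",fit(a,c,proj([.6176,-.255,.013],c)[0],.003,.023))
E
```

```text
t 7.28 pos [ 0.4967 -0.2899  0.2017] yaw 97.4 j7 0.42 w 0.0594
move [-0.02 -0.01 -0.11] [0.064 0.047 2.542]
[[284.33190505 189.26049802]
 [420.87011924 173.55171044]] tray lid (array([ 0.61756891, -0.25293771]), array([ 386,  137,   75,   70, 4049], dtype=int32), 4114.980652125552)
```

View pics/w2.png

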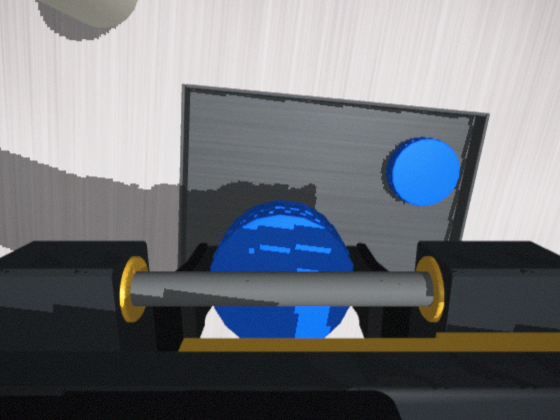

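Wrist view: the lid is held level at (282,275), the tray is below, and the tray's own lid is clear of it at (425,172). Next: lower.

Request:
drive_tool:
  series: [0,0,0,0.06,0.05,0.5,-1,0,0,0,0.06,0.05,1.2,-1,0,0,0,0.06,0.05,2.0,-1,0,0,0,0.06,0.05,2.7,-1,0,0,0,0.06,0.05,3.3,-1,0,0,0,0.06,0.05,3.7,-1,0,0,0,0.06,0.05,4.0,-1,0,0,0,0.06,0.05,4.15,-1,0,0,0,0.06,0.05,4.15,-1]

```text
time: 8.08
ee_pos: [0.4989, -0.2835, 0.0361]
eef_rot: [0.655, 0.755, -0.0, -0.001]
ft_force: [-0.3, 0.5, 0.1]
width: 0.0591
grip_force: 30.0
```

```bash
python3 st.py
```

```text
t 8.08 pos [ 0.4989 -0.2835  0.0361] yaw 98.1 j7 0.31 w 0.0591
move [-0.03  0.   18.62] [ 5.94   0.59  -1.965]
[-0.30841303  0.4731815   0.08116227] [-0.03238447 -0.08073468  0.026652  ] 29.998997342772782
```

Request:
drive_tool:
  series: [0,0,0,0,0,0.06,-1,0,0,0,0,0,0.1,-1,0,0,0,0,0,0.13,-1,0,0,0,0,0,0.15,-1,0,0,0,0,0,0.16,-1,0,0,0,0,0,0.16,-1]

```text
time: 8.58
ee_pos: [0.4996, -0.2842, 0.0312]
eef_rot: [0.656, 0.755, -0.0, 0.0]
ft_force: [-0.4, -0.9, -0.3]
width: 0.0593
grip_force: 30.0
```

```bash
python3 st.py
```

```text
t 8.58 pos [ 0.4996 -0.2842  0.0312] yaw 98.0 j7 0.31 w 0.0593
move [1.00e-02 0.00e+00 1.86e+01] [ 5.958  0.571 -2.098]
[-0.35738968 -0.86943956 -0.27773408] [-0.04357409 -0.1021632   0.04302986] 29.999046307057142
```

Still no contact, so I lower in 0.5–1 mm steps.

Request:
drive_tool:
  series: [0,0,0,0,0,0.02,-1,0,0,0,0,0,0.03,-1,0,0,0,0,0,0.04,-1,0,0,0,0,0,0.05,-1,0,0,0,0,0,0.05,-1]

```text
time: 9.0
ee_pos: [0.4998, -0.2844, 0.0295]
eef_rot: [0.656, 0.755, -0.0, 0.0]
ft_force: [-1.6, -0.0, 6.8]
width: 0.0594
grip_force: 30.0
```

```bash
python3 st.py
```

```text
t 9.00 pos [ 0.4998 -0.2844  0.0295] yaw 98.0 j7 0.31 w 0.0594
move [1.00e-02 0.00e+00 1.86e+01] [ 5.963  0.568 -2.142]
[-1.58076631e+00 -5.07986985e-04  6.77220679e+00] [0.0619326  0.40697279 0.02178449] 30.000103823840618
```

Contact at 6.8 N upward, at the expected height. Release, then retreat straight up.

Request:
drive_tool:
  series: [0,0,0,0,0,0,-0.2,0,0,0,0,0,0,0.4,0,0,0,0,0,0,0.7,0,0,0,0,0,0,0.7,0,0,0,0,0,0,0.7,0,0,0,0,0,0,0.7]

```text
time: 9.5
ee_pos: [0.4995, -0.284, 0.0288]
eef_rot: [0.656, 0.755, -0.0, -0.0]
ft_force: [-0.1, -0.3, 0.4]
width: 0.0732
grip_force: 0.0
```

Request:
drive_tool:
  series: [0,0,0,0,0,-0.1,0.7,0,0,0,0,0,-0.3,0.7,0,0,0,0,0,-0.7,0.7,0,0,0,0,0,-1.3,0.7,0,0,0,0,0,-2.0,0.7,0,0,0,0,0,-2.8,0.7,0,0,0,0,0,-3.5,0.7,0,0,0,0,0,-4,0.7,0,0,0,0,0,-4.3,0.7,0,0,0,0,0,-4.3,0.7]

```text
time: 10.33
ee_pos: [0.5007, -0.2845, 0.2041]
eef_rot: [0.656, 0.755, 0.0, 0.002]
ft_force: [0.9, -0.4, -0.1]
width: 0.0735
grip_force: 0.0
```

```bash
python3 - <<'E'
from h import *
from bench import *
c=get_calibration("wrist");w=camera("wrist");s=camera("side");cs=get_calibration("side")
for n,im,cc in(("w",w,c),("s",s,cs)):
    print(n,fit(im,cc,proj([.4998,-.2844,.018],cc)[0],.003,.033))
b=np.hstack([w[:, :],s[80:290,200:480].repeat(2,0).repeat(2,1)])
cv2.imwrite("pics/f.png",cv2.resize(cv2.cvtColor(b,cv2.COLOR_RGB2BGR),(800,300)))
E
```

```text
w (array([ 0.49877169, -0.28333935]), array([ 245,  158,   70,   72, 3862], dtype=int32), 3882.6143786500907)
s (array([ 0.498066  , -0.28325066]), array([332, 150,  22,  21, 403], dtype=int32), 440.53255227021873)
```

View pics/f.png

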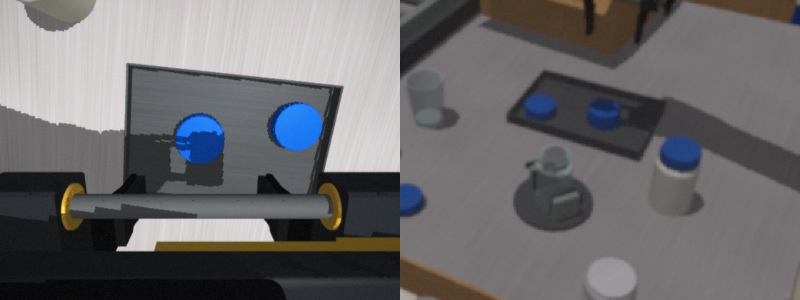

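The lid lies flat on the tray floor at (0.499,-0.283), composite pixel (200,138), well clear of the other lid at (298,127). The jar mouth is bare and the gripper touches nothing.

```bash
python3 -c "
from bench import r
print(r.close_job())"
```

```text
the job is handed in; nothing more can be done
None
```

The lid came off in a single grip turned anticlockwise to its stop, with no regrip needed; it now lies flat and right way up on the clear part of the tray floor, and I handed the job in at about 10.5 s.

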